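# Set up the second pass on the classroom block press

## Robot

A 7-joint arm with a two-finger parallel gripper is mounted at the origin on the work surface. World frame = base frame: x ahead of the robot, y to its left, z up, the work surface at z = 0. Lengths are in m, angles in rad, forces in N, time in s.
With the tool pointing down it reaches from about 0.35 to 0.9 m from the base axis. Payload 7.2 kg.
Tool frame: the origin (TCP) lies at the very end of the fingers, on their centre line; the grasp point (between the pads) lies 19 mm behind it; z points along the fingers, y is the line along which they close (so a half turn about z gives the same grasp; the last joint's range is limited). The gripper opens to 88 mm and grips with 3 to 60 N. Pads are 20 mm wide; open, the fingers measure 115 mm over their backs; the gripper's body (75 mm by 178 mm) begins 61 mm behind the grasp point.
Start: joints at [1.164, 0.411, -0.013, 1.596, 0.006, 1.134, -0.082], TCP at [0.208, -0.589, 0.223] pointing down, gripper open.
Joint ranges: [-2.95, 2.95], [-0.29, 1.99], [-1.47, 1.44], [0.14, 2.54], [-1.03, 4.17], [0.13, 1.85], [-2.86, 2.86]. Speed limits (rad/s): [2.39, 2.39, 3.01, 3.01, 3.14, 3.14, 3.14].

## Interface

Orientations are given as a unit quaternion [w, x, y, z].
In Python, from plant import arm gives the robot as it stands.
- The arm moves only by the tool inch_along, called after "Request:" by a JSON object that holds its "name" and its "arguments". Schema: {"type":"object","properties":{"deltas":{"type":"array","items":{"type":"array","items":{"type":"array","items":{"type":"number"},"minItems":5,"maxItems":5},"minItems":1,"maxItems":8},"minItems":1,"maxItems":1},"grip_n":{"type":"number"},"only":{"type":"string"},"quiet":{"type":"boolean"},"lines":{"type":"string"}},"required":["deltas"],"additionalProperties":false}. deltas is a list that holds a single list of rows (three levels of brackets), with 1 to 8 rows, each of 5 numbers: dx, dy, dz in m, then a turn about the tool's z in rad, then the opening from 0.0 (shut) to 1.0 (fully open); each row is the pose to reach, as a shift and turn from the pose commanded when the call began, along the tool's axes at that moment; what a row does not reach only later rows make up. A row lasts 1/12 s, in which the tool goes at most 0.0417 m and 0.125 rad, less where a joint would pass 70% of its speed; a pose out of reach is approached as far as the arm can. The fingers move at their own pace and stop on an object; grip_n is the grip in N (left out, the last holds). Time passes only in rows, so rows that do not move let the fingers close. The tool returns the time, the measured TCP pose, the force, the opening and the grip force at its end. only (a regular expression) keeps the lines of the reply that match it, lines (a string "A,B") keeps lines A to B, and quiet returns only ok. Input that does not fit is refused with a message, and nothing moves.
- arm.state(): the state, without advancing time (a new reading comes with each control period).
- arm.read_camera(name): name is "scene" or "top"; returns the picture (420x560x3 uint8, red, green, blue); there is no depth.
- arm.calibration(name): a dict with "fx", "fy", "cx", "cy" (pixels), "world_from_camera" (4x4, takes a point from camera to world coordinates). Camera axes: x right, y down, z forward; pixel columns grow to the right and rows downward; lengths in m; the calibration is good to about 2 mm. A picture is of the moment at which its call begins. calibration takes no time and is no camera call.
- arm.sign_off(): hands the job in; it is judged then, once.
The state is a dict: "time_s": time; "joint_positions": joint angles; "qd": joint speeds; "tau": joint torques, N m; "ee_pos": TCP position; "ee_rot": TCP orientation; "wrist_force": force on the tool from outside, world axes, zero at the start; "moment": the same for the moment, N m; "width": opening from 0.0 (shut) to 1.0 (fully open); "finger_force": force on a finger pad.
Only numpy, scipy, OpenCV 4.12 (cv2) and the standard library are available. Lean on these libraries where they do the work, as an engineer would, in place of code of your own. Each camera call takes 0.05 s, during which the arm holds its last target. There are 200 camera calls.

## Task

Set up the next pass on the little block press: turn the mounted lino block on the feed table so that its narrow tab end, instead of its long side, sits flush and square against the steel stop bar, and let go of it there. Then raise the sprung press lid by its bar handle until it lies parallel with the dark setting arm beside it, and finish while still holding the handle with the lid steady at that angle, so that a classmate can slip the paper in. Leave the setting arm and everything else lying about as they are.

Things in the scene. Friction and masses are not known exactly. Their poses are not given: they have to be found in the camera images.
- press: clamshell press, fixed. Plywood base 300 x 500 x 20 mm; origin at its underside's centre, x from front (robot side) to back, y left. Right half: feed table (top at z = 20) with the stop bar. Left: grey bed box, x -90..130, y 10..210, top z = 60 mm, under the lid. Left of the lid stand a thin steel quadrant (y = 224, up to z = 180) and the setting arm (y = 236)
- bar_face (a point): point at the middle of the stop bar's front face, at the level of the feed table's top; x points into the bar (press x), y along it, z up. The steel bar is 160 mm long along y, 15 mm thick, stands 16 mm above the feed table; the block comes up to it from the front (-x side)
- block: mounted lino block, loose: wood with a grey carved face up, 100 (x) x 50 (y) x 22 mm high, about 0.13 kg. Its +x end is narrowed to a tab 30 mm wide, 14 mm long; the other end is full width. Origin at the underside's centre (50 mm from either end). Starts flat on the feed table before the bar, a long side roughly towards the bar, the tab towards the lid
- tab_end (a point): middle of the tab's end face at the underside of the block, block axes
- lid (a joint): opening angle of the lid, rad: 0 shut (level), growing as its front edge rises, up to 1.3. Hinged along the back of the bed. A spring and its weight pull it shut: lifting at the handle takes about 5 N at first, 8 N at 0.7 rad; let go, it closes
- lid_hinge (a point): on the lid's hinge line, middle of the lid's width, at the lid's underside; axes turn with the lid: x from front to hinge, y along the hinge line. The grey lid is 220 mm (x, from -220 to 0) x 200 mm (y) x 8 mm
- handle: steel bar handle on the lid near its front edge, moves with the lid: round sleeve 12 mm thick, 84 mm long along y, parallel to the hinge, turning freely on its own axis between two 12 mm thick posts; axis 43 mm above the lid's underside (29 mm free under it) and 200 mm in front of the hinge line. Origin at the sleeve's middle
- handle_grip (a point): middle of the handle bar, on its axis: 200 mm in front of the hinge line and 43 mm above the lid's underside (lid axes)
- lid_edge (a point): left front corner of the lid, mid-thickness; axes of the lid
- mark (a joint): angle of the setting arm, rad, on the same hinge line and measured like the lid's (0 level, growing as its front end rises); it differs each time between 0.4 and 0.75. Stiff by friction: it stays where it is unless pushed and does not touch the lid
- mark_tip (a point): front end of the setting arm: a dark flat steel bar 8 x 5 mm, 255 mm long, with a 22 mm disc at its end, beside the left edge of the lid. The lid is at the marked angle when it is parallel with this arm; axes turn with the arm, x along it towards the hinge
- stamp: small turned wooden stamp, 28 mm wide, 36 mm high, on the press base in front of the lid; leave alone. Origin at its foot
- ink_pot: small ink jar, 40 mm wide, 45 mm high, on the press base behind the stop bar; leave alone. Origin at its foot
- baren: wooden hand baren with an upright handle, 64 mm wide, 80 mm high, left on the table; leave alone. Origin at its foot
- gouge: lino gouge with a wooden handle, 150 mm long, lying at the right; leave alone

How it is judged:
On the way, in this order (a step that is already met when the one before it is completed fails the run):
1. the block lies flat with its tab end flush and square against the stop bar, let go, the lid still shut (x of tab_end in the frame of bar_face between -0.004 and 0.006 m and y of tab_end in the frame of bar_face between -0.065 and 0.065 m and z of tab_end in the frame of bar_face between -0.004 and 0.004 m and angle between the x axis of block and the x axis of bar_face, either way round below 0.07 rad and angle between block's own z axis and vertical below 0.06 rad and contact force between the fingers and block below 0.1 N and value of joint lid below 0.1 rad), for 0.3 s.
2. the lid is raised by its handle to the angle of the setting arm (angle between the x axis of lid_edge and the x axis of mark_tip, either way round below 0.07 rad and value of joint lid above 0.25 rad and contact force between the fingers and handle above 1.5 N), for 0.2 s.
At the end, for the whole second after the job is handed in: Fingers hold the handle (over 1.5 N), lid still (under 0.05 rad/s) and parallel with the unmoved setting arm (10 mm) within 0.07 rad; block flat and untouched, tab end within 4 mm of the bar's face, square within 0.07 rad, tab middle within 65 mm of the bar's middle (all of step 2 and x of tab_end in the frame of bar_face between -0.004 and 0.006 m and y of tab_end in the frame of bar_face between -0.065 and 0.065 m and z of tab_end in the frame of bar_face between -0.004 and 0.004 m and angle between the x axis of block and the x axis of bar_face, either way round below 0.07 rad and angle between block's own z axis and vertical below 0.06 rad and contact force between the fingers and block below 0.1 N and velocity of joint lid between -0.05 and 0.05 rad/s and contact force between block and handle below 0.1 N and distance of mark_tip from where it was at the start of the episode below 0.01 m); the arm keeps its last pose, push and grip.
It fails at once if a bystander is pushed more than 30 mm or knocked over (distance of any of stamp, ink_pot, baren, gouge from where it was at the start of the episode above 0.03 m or angle between any of stamp, ink_pot, baren's own z axis and vertical above 0.5 rad).
It fails at once if the setting arm is pushed out of its setting (distance of mark_tip from where it was at the start of the episode above 0.015 m).
It also fails if it takes over 54 s, if anything falls off the work surface, if the arm or the gripper's body presses on something with over 40 N, if the wrist force passes 120 N, or if a joint passes its speed limit or range.

## Working session

There is one attempt and no reset: what is moved stays moved. The work goes in short steps, Python scripts to look and compute and a tool call to move; the robot and the scene stay as the last step left them, time stands still between calls to the robot, and variables do not carry over. Pictures are saved under pics/ and viewed, at most 10 in all, crops included, and the job is handed in when it is done.

```bash
ls; mkdir -p pics
```

Run:
```python
from plant import arm
import cv2,numpy as np
for n in("scene","top"):
    im=arm.read_camera(n); cv2.imwrite(f"pics/{n}0.png",im[:,:,::-1])
    c=arm.calibration(n); print(n,c["fx"],c["cx"],c["cy"],np.round(c["world_from_camera"],4).tolist())
s=arm.state(); print({k:np.round(v,4).tolist() for k,v in s.items()})
```

```text
pics
plant.py
scene 471.3806446291333 276.2553451363235 205.59249444252703 [[0.4938, 0.5736, -0.6536, 1.5091], [0.8695, -0.3382, 0.36, -0.4962], [-0.0146, -0.7461, -0.6657, 0.9931], [0.0, 0.0, 0.0, 1.0]]
top 416.11900708974207 282.51141233700827 215.94520146408382 [[0.0152, -0.9803, 0.197, 0.4101], [-0.9998, -0.0181, -0.0129, -0.0112], [0.0162, -0.1967, -0.9803, 1.15], [0.0, 0.0, 0.0, 1.0]]
{'time_s': 0.1, 'joint_positions': [1.1638, 0.4118, -0.0127, 1.5969, 0.0056, 1.1343, -0.0822], 'qd': [0.0001, -0.0029, -0.0002, -0.0007, -0.0012, -0.0011, 0.0005], 'tau': [0.0025, -58.9098, 0.6434, -29.1712, -0.0538, 0.0145, 0.0001], 'ee_pos': [0.2076, -0.5891, 0.2219], 'ee_rot': [-0.0007, 0.9857, 0.1686, -0.0002], 'wrist_force': [-0.2056, 0.3343, 0.1421], 'moment': [0.0732, -0.0498, 0.0209], 'finger_force': 0.0, 'width': 1.0026}
```

View pics/scene0.png

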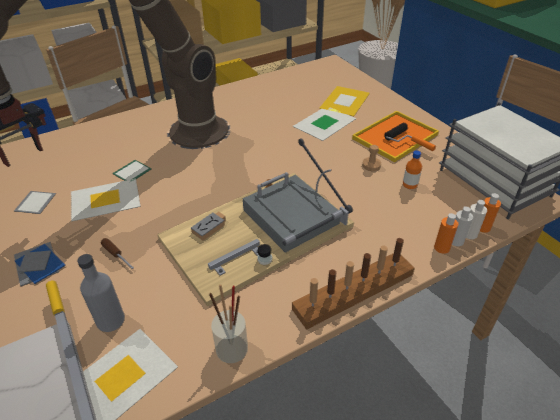

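View pics/top0.png

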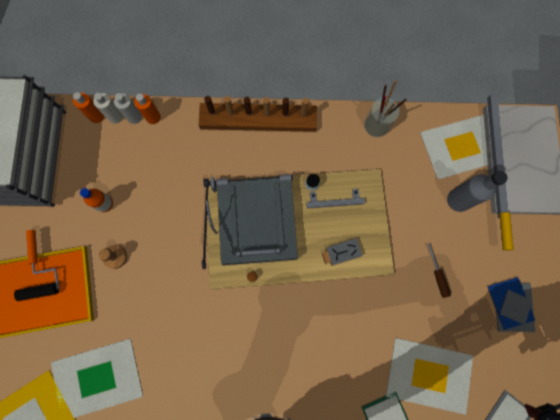

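The press is in the middle of both views. In the top view the block is near (344,251), the bar near (336,201), the lid near (257,220), the stamp near (252,276) and the arm along column ~206. I'll crop closer.

Run:
```python
import cv2
a=cv2.imread("pics/top0.png")[160:296,196:400]; cv2.imwrite("pics/topc.png",cv2.resize(a,(800,533),interpolation=cv2.INTER_CUBIC)) # 3.92
b=cv2.imread("pics/scene0.png")[130:290,155:365]; cv2.imwrite("pics/scenec.png",cv2.resize(b,(787,600),interpolation=cv2.INTER_CUBIC)) #3.75
```

```text
(no output)
```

View pics/topc.png

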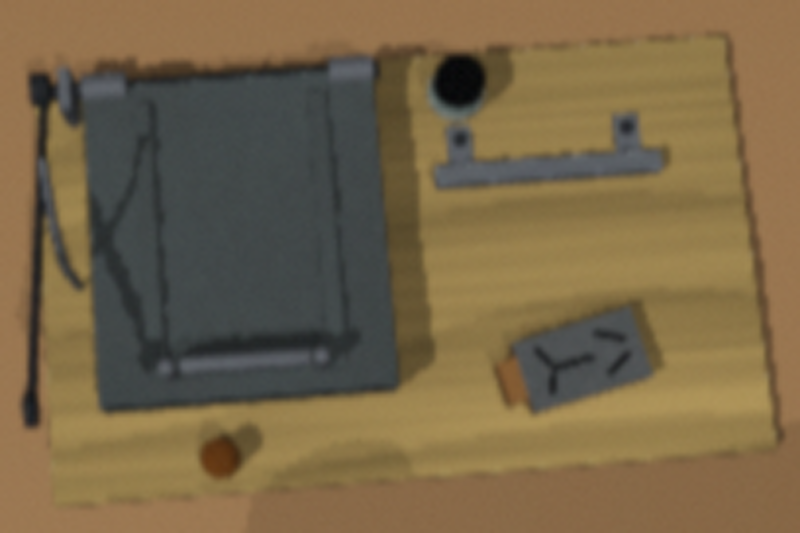

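View pics/scenec.png

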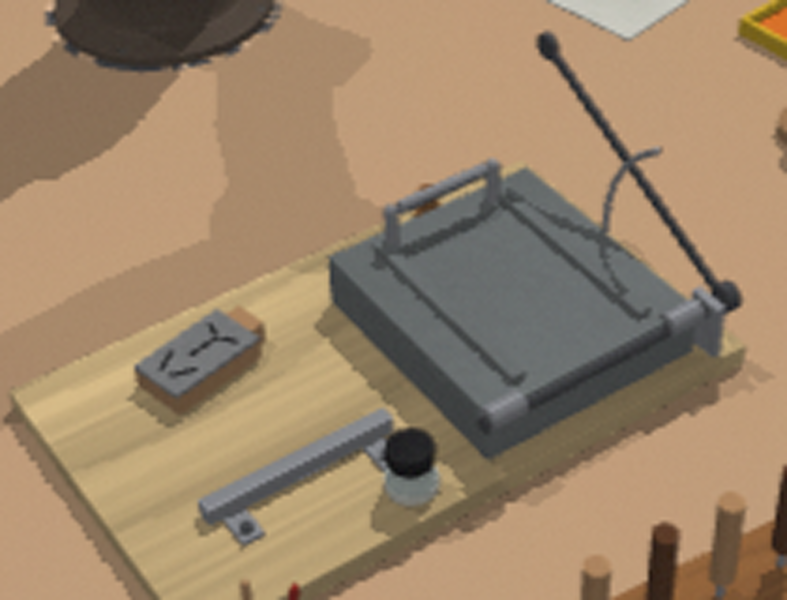

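The top crop shows the base corners (52,505), (778,445) and (728,35), the bar's front bottom edge (437,188)-(663,170), the block top corners (510,345), (632,303), (655,368) and (533,412) with the tab to the left, and the handle (166,368)-(321,355). In the scene crop the arm's disc is at (547,45), its hinge at (727,295) and the handle ends at (390,215) and (492,168).

Create h.py:
```python
from plant import arm
import numpy as np
from scipy.optimize import least_squares
C={n:arm.calibration(n) for n in("scene","top")}
def proj(n,P):
    c=C[n];T=np.linalg.inv(c["world_from_camera"]);p=np.atleast_2d(P)@T[:3,:3].T+T[:3,3]
    return np.c_[c["fx"]*p[:,0]/p[:,2]+c["cx"],c["fy"]*p[:,1]/p[:,2]+c["cy"]]
def ray(n,uv,z):
    c=C[n];M=np.array(c["world_from_camera"]);d=M[:3,:3]@[(uv[0]-c["cx"])/c["fx"],(uv[1]-c["cy"])/c["fy"],1]
    return M[:3,3]+d*(z-M[2,3])/d[2]
tc=lambda u,v:(196+u/3.9216,160+v/3.9216)
sc=lambda u,v:(155+u/3.748,130+v/3.748)
def W(p,P):
    c,s=np.cos(p[2]),np.sin(p[2]);P=np.atleast_2d(P)
    return np.c_[p[0]+c*P[:,0]-s*P[:,1],p[1]+s*P[:,0]+c*P[:,1],P[:,2]]
def toolaxes():
    from scipy.spatial.transform import Rotation as R
    q=arm.state()["ee_rot"];return R.from_quat([q[1],q[2],q[3],q[0]]).as_matrix()
```

Run:
```python
from h import *
obs=[("top",tc(52,505),(-.15,.25,.02)),("top",tc(778,445),(-.15,-.25,.02)),("top",tc(728,35),(.15,-.25,.02)),("scene",sc(12,405),(-.15,-.25,.02)),
("top",tc(166,365),(-.07,.158,.105)),("top",tc(321,353),(-.07,.062,.105)),("top",tc(102,410),(-.09,.21,.066)),("top",tc(397,387),(-.09,.01,.066)),
("scene",sc(390,215),(-.07,.062,.106)),("scene",sc(492,168),(-.07,.158,.106))]
f=lambda p:np.concatenate([(proj(n,W(p,P))[0]-uv) for n,uv,P in obs])
r=least_squares(f,[.6,0,0],loss="soft_l1");p=r.x;print(p);print(f(p).reshape(-1,2).round(1).tolist())
np.save("press.npy",p)
inv=lambda q:((q[:2]-p[:2])@np.array([[np.cos(p[2]),-np.sin(p[2])],[np.sin(p[2]),np.cos(p[2])]])).round(4)
# bar
for u in[(437,188),(663,170)]:q=ray("top",tc(*u),.02);print("barfoot",q.round(4),inv(q))
for u in[(435,165),(660,148)]:q=ray("top",tc(*u),.036);print("bar top back",q.round(4),inv(q))
B=np.array([ray("top",tc(*u),.042) for u in[(510,345),(632,303),(655,368),(533,412)]])
print("block corners",B.round(4).tolist(),np.linalg.norm(np.diff(B,axis=0),axis=1))
for u in[(498,362),(510,405)]:print("tab",ray("top",tc(*u),.038).round(4))
# block fit: body of lengths x -50..36, corners
mod=np.array([(.036,.025,.042),(-.05,.025,.042),(-.05,-.025,.042),(.036,-.025,.042)])
obsb=np.array([tc(533,412),tc(655,368),tc(632,303),tc(510,345)])
g=lambda b:(proj("top",W(b,mod))-obsb).ravel()
best=min((least_squares(g,[B[:,0].mean(),B[:,1].mean(),a]) for a in(1.8,0,-1.8,3)),key=lambda r:r.cost);print("block",best.x,best.fun.round(1),"tab end",W(best.x,[.05,0,.03]))
np.save("block.npy",best.x)
# mark angle: disc & hinge at press y=.236
m=lambda a,L,z:W(p,[.13-L*np.cos(a),.236,z+L*np.sin(a)])
so=np.array([sc(547,45)]);to=np.array([tc(30,412)])
for zz in(.06,.066):
  for L in(.255,.245):
    r=least_squares(lambda a:(np.concatenate([proj("scene",m(a[0],L,zz))-so,proj("top",m(a[0],L,zz))-to])).ravel(),[.5]);print("mark",zz,L,r.x,r.fun.round(1))
print("hinge px",proj("scene",W(p,[[.13,.236,.06]])),sc(727,295),proj("top",W(p,[.13,.236,.06])),tc(40,90))
R=toolaxes();print(R.round(3).tolist());print("handle",W(p,[-.07,.11,.103]))
for n,uv,z in[("stamp",tc(220,455),.05),("pot",tc(460,82),.065)]:print(n,ray("top",uv,z))
print("baren",ray("top",(113,257),.07))
```

```text
[ 0.60813723 -0.06878517  0.09537295]
[[0.2, 0.1], [0.2, 0.5], [-1.0, -0.8], [-1.6, -4.5], [1.1, -0.2], [-0.4, -0.1], [-0.9, -0.8], [0.7, -1.0], [0.5, -2.4], [-0.6, -1.6]]
barfoot [ 0.6611 -0.0952  0.02  ] [ 0.0503 -0.0313]
barfoot [ 0.6773 -0.2564  0.02  ] [ 0.051  -0.1934]
bar top back [ 0.6741 -0.0925  0.036 ] [ 0.0634 -0.0299]
bar top back [ 0.6894 -0.2512  0.036 ] [ 0.0635 -0.1893]
block corners [[0.5473, -0.1438, 0.042], [0.5778, -0.228, 0.042], [0.5333, -0.2429, 0.042], [0.502, -0.1592, 0.042]] [0.08952383 0.0469269  0.08931179]
tab [ 0.536 -0.136  0.038]
tab [ 0.5068 -0.1441  0.038 ]
block [ 0.53773701 -0.18686417 -4.36728136] [ 0.8 -0.  -0.2  0.8 -0.9 -0.2  0.3 -0.6] tab end [[ 0.52082211 -0.13981222  0.03      ]]
mark 0.06 0.255 [0.45759273] [-0.2  0.2  0.6 -0.5]
mark 0.06 0.245 [0.43703802] [ 1.   3.7  1.1 -3.1]
mark 0.066 0.255 [0.44185385] [-0.6 -0.7  0.5  0.2]
mark 0.066 0.245 [0.42152723] [ 0.7  2.7  1.  -2.5]
hinge px [[347.20303906 209.85660627]] (348.9701173959445, 208.70864461045892) [[207.58280126 183.43822596]] (206.1999184006528, 182.94981640146878)
[[0.943, 0.332, -0.001], [0.332, -0.943, 0.001], [-0.0, -0.001, -1.0]]
handle [[0.52798022 0.03404894 0.103     ]]
stamp [0.46926535 0.0514136  0.05      ]
pot [ 0.72641797 -0.10747473  0.065     ]
baren [0.51103968 0.4100297  0.07      ]
```

The pose fits are consistent: press at (0.608,-0.069) with yaw 0.095, block yaw 1.916, setting arm about 0.45 rad. The block has to turn by -1.82 rad. I'll write a helper for tool-frame deltas and start moving.

Create d.py:
```python
# python3 d.py x y z yaw : tool-axes delta to a world TCP target, yaw = direction of the closing axis (mod pi)
import sys;from h import *
s=arm.state();R=toolaxes();x,y,z,a=map(float,sys.argv[1:])
t=-(a-np.arctan2(R[1,1],R[0,1]));t=(t+np.pi/2)%np.pi-np.pi/2
print((R.T@(np.array([x,y,z])-s["ee_pos"])).round(4),"turn",t.round(3),"or",(t-np.sign(t)*np.pi).round(3),"j7",np.round(s["joint_positions"][6],2),"F",np.round(s["wrist_force"],1),"t",s["time_s"])
```

```text
(no output)
```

Request:
{"name": "inch_along", "arguments": {"deltas": [[[0.28, -0.17, 0, -1, 1], [0.28, -0.17, 0, -1, 1], [0.28, -0.17, 0, -1, 1], [0.28, -0.17, 0, -1, 1], [0.28, -0.17, 0, -1, 1], [0.28, -0.17, 0, -1, 1], [0.28, -0.17, 0, -1, 1], [0.28, -0.17, 0, -1, 1]]], "grip_n": 20}}

```text
time_s: 0.77
ee_pos: [0.4167, -0.3333, 0.2226]
ee_rot: [-0.0, 0.782, 0.623, 0.0]
wrist_force: [0.8, 0.0, 0.3]
width: 1.003
finger_force: 0.0
```

```bash
python3 d.py 0.5377 -0.1869 0.1 0.345
```

```text
[0.1697 0.0854 0.1227] turn -0.569 or 2.572 j7 0.26 F [0.8 0.  0.3] t 0.7667
```

Request:
{"name": "inch_along", "arguments": {"deltas": [[[0.034, 0.017, 0.02, -0.12, 1], [0.068, 0.034, 0.04, -0.24, 1], [0.1, 0.05, 0.06, -0.36, 1], [0.13, 0.065, 0.09, -0.48, 1], [0.17, 0.085, 0.12, -0.57, 1], [0.17, 0.085, 0.12, -0.57, 1], [0.17, 0.085, 0.12, -0.57, 1]]], "grip_n": 20}}

```text
time_s: 1.35
ee_pos: [0.5376, -0.1852, 0.0997]
ee_rot: [-0.002, 0.576, 0.818, 0.001]
wrist_force: [-1.5, 0.2, -0.2]
width: 0.996
finger_force: 0.0
```

```bash
python3 d.py 0.5377 -0.1869 0.024 0.345; python3 -c "
from h import *;import cv2
a=arm.read_camera('top')[160:296,196:400,::-1];cv2.imwrite('pics/t2.png',cv2.resize(a,(800,533),interpolation=cv2.INTER_CUBIC))"
```

```text
[-0.002  -0.0004  0.0757] turn -0.001 or 3.141 j7 0.34 F [-1.5  0.2 -0.2] t 1.35
```

View pics/t2.png

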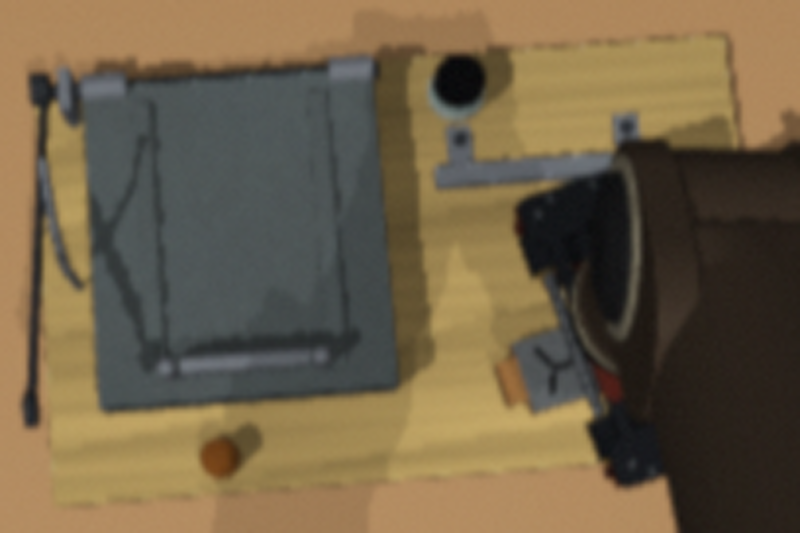

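The picture shows the gripper straddling the block, with its closing line across the block and the tab free at (508,382). Going down to grip.

Request:
{"name": "inch_along", "arguments": {"deltas": [[[-0.002, 0, 0.03, 0, 1], [-0.002, 0, 0.055, 0, 1], [-0.002, 0, 0.075, 0, 1], [-0.002, 0, 0.075, 0, 1], [-0.002, 0, 0.075, 0, 0], [-0.002, 0, 0.075, 0, 0], [-0.002, 0, 0.075, 0, 0], [-0.002, 0, 0.075, 0, 0]]], "grip_n": 20}}

```text
time_s: 2.07
ee_pos: [0.5386, -0.1927, 0.0293]
ee_rot: [0.001, 0.578, 0.816, 0.0]
wrist_force: [0.9, 0.7, -0.1]
width: 0.735
finger_force: 0.0
```

Request:
{"name": "inch_along", "arguments": {"deltas": [[[0, 0, 0, 0, 0], [0, 0, 0, 0, 0], [0, 0, 0, 0, 0], [0, 0, 0, 0, 0]]]}}

```text
time_s: 2.4
ee_pos: [0.5382, -0.1923, 0.0284]
ee_rot: [0.001, 0.578, 0.816, 0.0]
wrist_force: [-1.3, 0.3, 6.3]
width: 0.569
finger_force: 19.9
```

```bash
python3 d.py 0.5377 -0.1869 0.024 0.345
```

```text
[0.0052 0.0013 0.0044] turn -0.007 or 3.134 j7 0.29 F [-1.3  0.3  6.3] t 2.4
```

The block is gripped: an opening of 0.569 is 50 mm. Next I lift and turn it.

Request:
{"name": "inch_along", "arguments": {"deltas": [[[0, 0, -0.02, 0, 0], [0, 0, -0.035, 0.1, 0], [0, 0, -0.035, 0.22, 0], [0, 0, -0.035, 0.34, 0], [0, 0, -0.035, 0.46, 0], [0, 0, -0.035, 0.58, 0], [0, 0, -0.035, 0.7, 0], [0, 0, -0.035, 0.82, 0]]]}}

```text
time_s: 3.07
ee_pos: [0.5374, -0.1919, 0.0624]
ee_rot: [-0.0, 0.857, 0.515, -0.0]
wrist_force: [0.1, -0.0, -1.2]
width: 0.569
finger_force: 19.9
```

```bash
python3 d.py 0.6056 -0.1795 0.06 -1.476
```

```text
[0.0429 0.0544 0.0023] turn 0.988 or -2.153 j7 -0.38 F [ 0.1 -0.  -1.2] t 3.0667
```

Request:
{"name": "inch_along", "arguments": {"deltas": [[[0, 0, 0, 0.12, 0], [0, 0, 0, 0.24, 0], [0, 0, 0, 0.36, 0], [0, 0, 0, 0.48, 0], [0, 0, 0, 0.6, 0], [0, 0, 0, 0.72, 0], [0, 0, 0, 0.84, 0], [0, 0, 0, 0.96, 0]]]}}

```text
time_s: 3.73
ee_pos: [0.5375, -0.1918, 0.0624]
ee_rot: [-0.0, 0.998, 0.062, -0.0]
wrist_force: [0.4, 0.4, -1.4]
width: 0.569
finger_force: 19.9
```

```bash
python3 d.py 0.6056 -0.1795 0.06 -1.476
```

```text
[ 0.0691 -0.0039  0.0023] turn 0.028 or -3.113 j7 -1.19 F [ 0.4  0.4 -1.4] t 3.7333
```

Request:
{"name": "inch_along", "arguments": {"deltas": [[[0.02, 0, 0, 0.03, 0], [0.04, -0.002, 0.005, 0.03, 0], [0.05, -0.004, 0.015, 0.03, 0], [0.055, -0.004, 0.025, 0.03, 0], [0.055, -0.004, 0.03, 0.03, 0], [0.055, -0.004, 0.03, 0.03, 0], [0.055, -0.004, 0.03, 0.03, 0]]]}}

```text
time_s: 4.32
ee_pos: [0.5901, -0.1815, 0.0316]
ee_rot: [-0.0, 0.999, 0.049, -0.001]
wrist_force: [-0.0, 0.4, -1.2]
width: 0.57
finger_force: 19.9
```

```bash
python3 d.py 0.6056 -0.1795 0.0284 -1.476; python3 -c "
from h import *;import cv2
a=arm.read_camera('top')[170:270,280:400,::-1];a=cv2.resize(a,None,fx=4,fy=4,interpolation=cv2.INTER_CUBIC)
b=arm.read_camera('scene')[170:290,160:300,::-1];b=cv2.resize(b,(320*7//6,320),interpolation=cv2.INTER_CUBIC)
o=np.zeros((400,800,3),np.uint8);o[:,:480]=a;o[:320,480:]=b[:,:320];cv2.imwrite('pics/t3.png',o)"
```

```text
[ 0.0157 -0.0005  0.0032] turn 0.003 or -3.138 j7 -1.25 F [-0.   0.4 -1.2] t 4.3167
```

View pics/t3.png

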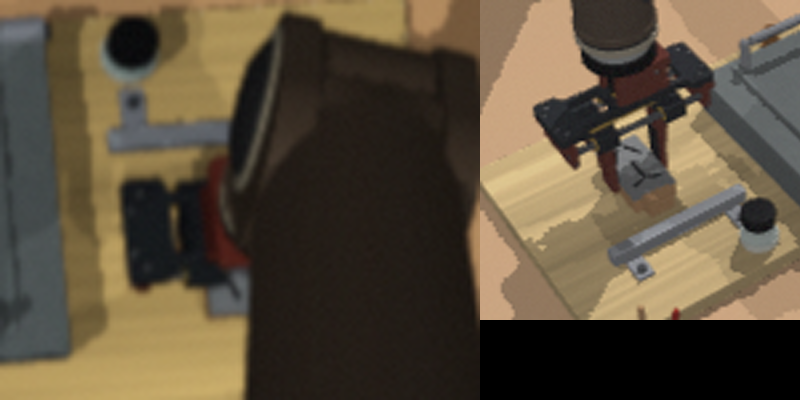

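The block now points its tab at the bar, about 20 mm away and square. I'll lower it and creep forward watching the force.

Request:
{"name": "inch_along", "arguments": {"deltas": [[[0, 0, 0.002, 0, 0], [0, 0, 0.004, 0, 0], [0.004, 0, 0.004, 0, 0], [0.008, 0, 0.004, 0, 0], [0.012, 0, 0.004, 0, 0], [0.015, 0, 0.004, 0, 0], [0.015, 0, 0.004, 0, 0]]], "grip_n": 12}}

```text
time_s: 5.0
ee_pos: [0.6078, -0.1792, 0.0287]
ee_rot: [-0.0, 0.999, 0.05, 0.0]
wrist_force: [0.2, -0.7, -1.5]
width: 0.57
finger_force: 11.9
```

Request:
{"name": "inch_along", "arguments": {"deltas": [[[0.002, 0, 0, 0, 0], [0.004, 0, 0, 0, 0], [0.004, 0, 0, 0, 0], [0.004, 0, 0, 0, 0]]]}}

```text
time_s: 5.33
ee_pos: [0.6105, -0.1792, 0.0285]
ee_rot: [-0.0, 0.999, 0.049, -0.0]
wrist_force: [-0.6, 0.3, -1.6]
width: 0.572
finger_force: 11.9
```

```bash
python3 d.py 0.613 -0.1795 0.0284 -1.476
```

```text
[0.0025 0.0005 0.0001] turn 0.004 or -3.138 j7 -1.26 F [-0.6  0.3 -1.6] t 5.3333
```

Request:
{"name": "inch_along", "arguments": {"deltas": [[[0, 0, 0.001, 0, 0], [0, 0, 0.002, 0, 0], [0, 0, 0.002, 0, 0]]]}}

```text
time_s: 5.58
ee_pos: [0.6107, -0.1792, 0.0281]
ee_rot: [-0.0, 0.999, 0.049, 0.0]
wrist_force: [-4.9, 0.9, 10.1]
width: 0.567
finger_force: 12.0
```

Request:
{"name": "inch_along", "arguments": {"deltas": [[[0.001, 0, 0, 0, 0], [0.002, 0, 0, 0, 0], [0.003, 0, 0, 0, 0], [0.003, 0, 0, 0, 0], [0.003, 0, 0, 0, 0]]]}}

```text
time_s: 6.0
ee_pos: [0.6116, -0.1791, 0.0277]
ee_rot: [-0.0, 0.999, 0.049, -0.002]
wrist_force: [-10.7, 1.9, 13.7]
width: 0.569
finger_force: 12.0
```

Request:
{"name": "inch_along", "arguments": {"deltas": [[[0.001, 0, 0, 0, 0], [0.002, 0, 0, 0, 0], [0.002, 0, 0, 0, 0], [0.002, 0, 0, 0, 0]]]}}

```text
time_s: 6.33
ee_pos: [0.6127, -0.1791, 0.0273]
ee_rot: [-0.0, 0.999, 0.049, -0.003]
wrist_force: [-12.1, 1.8, 12.7]
width: 0.57
finger_force: 12.0
```

Request:
{"name": "inch_along", "arguments": {"deltas": [[[0, 0, -0.001, 0, 0], [0, 0, -0.0015, 0, 0], [0, 0, -0.0015, 0, 0], [0, 0, -0.0015, 0, 0]]]}}

```text
time_s: 6.67
ee_pos: [0.6126, -0.1792, 0.0273]
ee_rot: [-0.0, 0.999, 0.049, -0.003]
wrist_force: [-8.8, -1.1, 1.4]
width: 0.569
finger_force: 11.9
```

Request:
{"name": "inch_along", "arguments": {"deltas": [[[0.001, 0, 0, 0, 0], [0.001, 0, 0, 0, 0], [0.002, 0, 0, 0, 0], [0.002, 0, 0, 0, 0]]]}}

```text
time_s: 7.0
ee_pos: [0.6131, -0.1796, 0.0273]
ee_rot: [-0.0, 0.999, 0.049, -0.004]
wrist_force: [-12.7, -0.7, 4.3]
width: 0.572
finger_force: 12.0
```

With Fz near 0 there is still 9-12 N forward, so the tab is pressed on the bar. I'll release and go up.

Request:
{"name": "inch_along", "arguments": {"deltas": [[[-0.001, 0, 0, 0, 0], [-0.0015, 0, 0, 0, 0.8], [-0.0015, 0, 0, 0, 0.8], [-0.0015, 0, 0, 0, 0.8], [-0.0015, 0, -0.01, 0, 0.8], [-0.0015, 0, -0.04, 0, 0.8], [-0.0015, 0, -0.08, 0, 0.8], [-0.0015, 0, -0.12, 0, 0.8]]]}}

```text
time_s: 7.67
ee_pos: [0.6159, -0.1782, 0.1496]
ee_rot: [-0.0, 0.999, 0.05, -0.001]
wrist_force: [1.8, 0.0, 0.3]
width: 0.802
finger_force: 0.0
```

Request:
{"name": "inch_along", "arguments": {"deltas": [[[-0.04, 0, -0.03, 0, 0.6], [-0.08, 0.02, -0.04, -0.1, 0.6], [-0.1, -0.02, -0.04, -0.2, 0.6], [-0.1, -0.06, -0.04, -0.3, 0.6], [-0.1, -0.1, -0.04, -0.42, 0.6], [-0.1, -0.14, -0.04, -0.54, 0.6], [-0.1, -0.18, -0.04, -0.66, 0.6], [-0.1, -0.2, -0.04, -0.78, 0.6]]]}}

```text
time_s: 8.33
ee_pos: [0.4966, 0.0159, 0.1897]
ee_rot: [-0.0, 0.903, 0.43, 0.001]
wrist_force: [0.2, 0.4, -0.7]
width: 0.599
finger_force: 0.0
```

```bash
python3 d.py 0.528 0.034 0.15 0.095; python3 -c "
from h import *;import cv2
a=arm.read_camera('top')[160:296,196:400,::-1];cv2.imwrite('pics/t4.png',cv2.resize(a,(800,533),interpolation=cv2.INTER_CUBIC))"
```

```text
[0.0338 0.0129 0.0398] turn -0.776 or 2.365 j7 -0.88 F [ 0.2  0.4 -0.7] t 8.3333
```

View pics/t4.png

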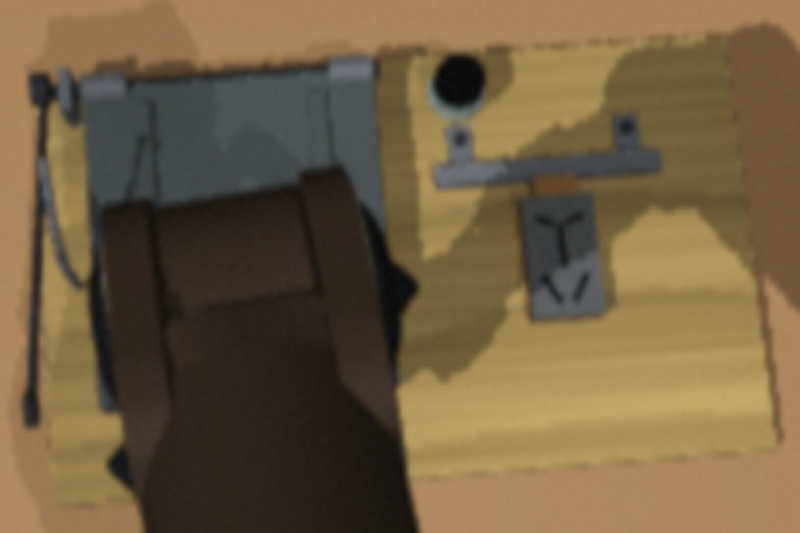

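The tab is at the bar: the block's front edge runs (520,198)-(593,193) and the bar is parallel to it. I'll check numerically and bring the gripper over the handle.

Run:
```python
from h import *
p=np.load("press.npy")
mod=np.array([(.036,.025,.042),(.036,-.025,.042),(-.05,-.025,.042),(-.05,.025,.042)])
ob=np.array([tc(520,198),tc(593,193),tc(606,313),tc(531,321)])
r=least_squares(lambda b:(proj("top",W(b,mod))-ob).ravel(),[.6,-.18,.1]);print(r.x,r.fun.round(1))
q=W(r.x,[.05,0,.02])[0]-[p[0],p[1],0];c,s=np.cos(p[2]),np.sin(p[2]);print("tab end in press",c*q[0]+s*q[1],-s*q[0]+c*q[1])
```

```text
[ 0.61688072 -0.17986051  0.0906686 ] [ 0.1 -0.1 -0.3 -0.1 -0.2  0.4  0.4 -0.3]
tab end in press 0.04812567329074718 -0.11163839947169495
```

Request:
{"name": "inch_along", "arguments": {"deltas": [[[0.01, 0.004, 0.01, -0.12, 0.6], [0.02, 0.008, 0.02, -0.24, 0.6], [0.03, 0.012, 0.03, -0.36, 0.6], [0.034, 0.013, 0.04, -0.48, 0.6], [0.034, 0.013, 0.04, -0.6, 0.6], [0.034, 0.013, 0.04, -0.72, 0.6], [0.034, 0.013, 0.04, -0.776, 0.6], [0.034, 0.013, 0.04, -0.776, 0.6]]]}}

```text
time_s: 9.05
ee_pos: [0.5291, 0.0281, 0.1488]
ee_rot: [0.0, 0.676, 0.737, 0.0]
wrist_force: [0.5, 0.1, 0.5]
width: 0.598
finger_force: 0.0
```

```bash
python3 d.py 0.528 0.034 0.084 0.095; python3 -c "
from h import *;import cv2
a=arm.read_camera('scene')[110:260,220:380,::-1];cv2.imwrite('pics/s5.png',cv2.resize(a,(640,600),interpolation=cv2.INTER_CUBIC))"
```

```text
[ 0.006  -0.0007  0.0648] turn -0.009 or 3.132 j7 -0.21 F [0.5 0.1 0.5] t 9.05
```

View pics/s5.png

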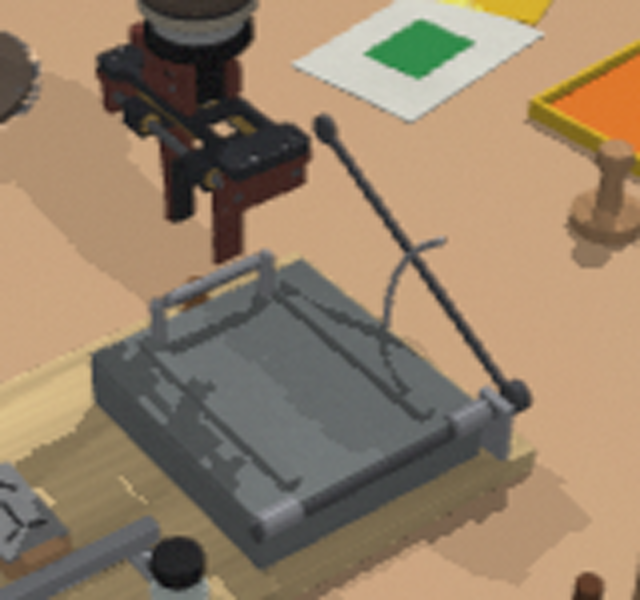

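```bash
python3 -c "
from h import *
p=np.load('press.npy');print(proj('scene',[[.5291,.0281,.149]]),proj('scene',W(p,[-.07,.11,.103])),'read 270.8,169.5 / 273.2,181')
for z in(.099,.103,.107):print(z,ray('scene',(273.2,181),z),ray('top',tc(243.5,360),z))"
```

```text
[[270.91921131 168.42946858]] [[272.7947792  179.78003479]] read 270.8,169.5 / 273.2,181
0.099 [0.52935059 0.03459765 0.099     ] [0.52760716 0.03527461 0.099     ]
0.103 [0.53373388 0.03222297 0.103     ] [0.52715995 0.03509758 0.103     ]
0.107 [0.53811716 0.02984828 0.107     ] [0.52671274 0.03492056 0.107     ]
```

The readings agree with the predicted handle position. Going down to grip it.

Request:
{"name": "inch_along", "arguments": {"deltas": [[[0.006, 0, 0.02, -0.01, 0.6], [0.006, 0, 0.04, -0.01, 0.6], [0.006, 0, 0.06, -0.01, 0.6], [0.006, 0, 0.065, -0.01, 0.6], [0.006, 0, 0.065, -0.01, 0.6], [0.006, 0, 0.065, -0.01, 0]]], "grip_n": 40}}

```text
time_s: 9.6
ee_pos: [0.5285, 0.0344, 0.0839]
ee_rot: [0.0, 0.674, 0.739, 0.0]
wrist_force: [0.2, 1.1, -0.1]
width: 0.553
finger_force: 0.0
```

Request:
{"name": "inch_along", "arguments": {"deltas": [[[0, 0, 0, 0, 0], [0, 0, 0, 0, 0], [0, 0, 0, 0, 0], [0, 0, 0, 0, 0], [0, 0, 0, 0, 0], [0, 0, 0, 0, 0], [0, 0, 0, 0, 0]]]}}

```text
time_s: 10.18
ee_pos: [0.5269, 0.0342, 0.0829]
ee_rot: [-0.001, 0.673, 0.74, -0.001]
wrist_force: [-5.0, 0.1, 2.7]
width: 0.127
finger_force: 40.0
```

```bash
python3 d.py 0.528 0.034 0.084 0.095
```

```text
[-0.0003  0.001  -0.0011] turn -0.001 or 3.141 j7 -0.26 F [-5.   0.1  2.7] t 10.1833
```

The handle is held. Now I raise it along the arc to about 0.3 rad.

Request:
{"name": "inch_along", "arguments": {"deltas": [[[0, 0.002, -0.01, 0, 0], [0, 0.005, -0.02, 0, 0], [0, 0.009, -0.03, 0, 0], [0, 0.0125, -0.039, 0, 0], [0, 0.017, -0.048, 0, 0], [0, 0.0216, -0.057, 0, 0], [0, 0.0216, -0.057, 0, 0]]], "grip_n": 40}}

```text
time_s: 10.77
ee_pos: [0.5494, 0.0363, 0.1422]
ee_rot: [-0.0, 0.673, 0.739, -0.001]
wrist_force: [-7.6, -0.8, -3.0]
width: 0.128
finger_force: 40.0
```

```bash
python3 d.py 0.528 0.034 0.084 0.095
```

```text
[-0.0002 -0.0215  0.0582] turn -0.001 or 3.14 j7 -0.22 F [-7.6 -0.8 -3. ] t 10.7667
```

Request:
{"name": "inch_along", "arguments": {"deltas": [[[0, 0.005, -0.008, 0, 0], [0, 0.011, -0.0173, 0, 0], [0, 0.017, -0.0255, 0, 0], [0, 0.017, -0.0255, 0, 0], [0, 0.017, -0.0255, 0, 0], [0, 0.017, -0.0255, 0, 0]]]}}

```text
time_s: 11.27
ee_pos: [0.5655, 0.0379, 0.1663]
ee_rot: [-0.001, 0.673, 0.74, -0.001]
wrist_force: [-6.3, 0.1, -2.1]
width: 0.125
finger_force: 40.0
```

Run:
```python
from h import *;import cv2
p=np.load('press.npy');s=arm.state();g=np.array(s["ee_pos"])+[0,0,.019];d=g-W(p,[.13,.11,.06])[0]
x=np.cos(p[2])*d[0]+np.sin(p[2])*d[1];print("lid angle",np.arctan2(d[2],-x)-np.arctan2(.043,.2),np.hypot(x,d[2]),np.hypot(.2,.043))
a=arm.read_camera('scene')[100:250,220:380,::-1];cv2.imwrite('pics/s6.png',cv2.resize(a,(640,600),interpolation=cv2.INTER_CUBIC))
```

```text
lid angle 0.4458299515429122 0.20502274320210134 0.20457028132160351
```

View pics/s6.png

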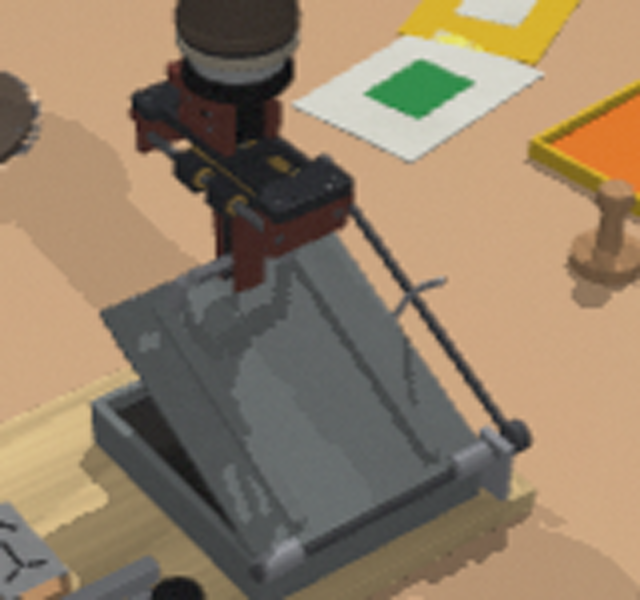

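The lid is raised with the gripper holding the handle. The lid's front right corner is at (100,315) in the crop, and the arm runs from (355,210) to its hinge at (515,432). I'll compare the two angles directly from the picture.

Run:
```python
from h import *
p=np.load('press.npy');px=lambda u,v:np.array([220+u/4,100+v/4])
def lid(a,x,y,z):return W(p,[.13+x*np.cos(a)+z*np.sin(a),y,.06-x*np.sin(a)+z*np.cos(a)])
r=least_squares(lambda a:(proj("scene",lid(a[0],-.22,.01,.006))-px(101,315)).ravel(),[.45]);print("lid",r.x,r.fun)
u=px(370,230)
# arm: angle from points on its line (free distance)
r=least_squares(lambda a:(proj("scene",lid(a[0],-a[1],.236,0))-u).ravel(),[.45,.2]);print("arm at visible",r.x)
u=np.array(sc(547,45));r=least_squares(lambda a:(proj("scene",lid(a[0],-a[1],.236,0))-u).ravel(),[.45,.25]);print("arm tip scene",r.x)
for x in(.1,.2,.255):print(x,[((proj("scene",lid(a,-x,.236,0))[0]-[220,100])*4).round(0).tolist() for a in(.4,.45,.5)])
s=arm.state();print(s["wrist_force"],s["finger_force"],s["time_s"])
```

```text
lid [0.42872565] [-1.13100514 -0.42296242]
arm at visible [0.4886374  0.19147353]
arm tip scene [0.46486477 0.25457706]
0.1 [[431.0, 334.0], [433.0, 331.0], [436.0, 328.0]]
0.2 [[357.0, 233.0], [361.0, 226.0], [365.0, 219.0]]
0.255 [[318.0, 180.0], [322.0, 170.0], [327.0, 161.0]]
[-6.49464336 -0.51140027 -2.56798066] 39.99908208847046 11.3167
```

The arm is at about 0.46 rad and the lid at 0.43-0.446, so I'll nudge it up by 0.015 rad and hold.

Request:
{"name": "inch_along", "arguments": {"deltas": [[[0, 0.001, -0.0012, 0, 0], [0, 0.0019, -0.0024, 0, 0], [0, 0.0019, -0.0024, 0, 0], [0, 0.0019, -0.0024, 0, 0], [0, 0.0019, -0.0024, 0, 0], [0, 0.0019, -0.0024, 0, 0], [0, 0.0019, -0.0024, 0, 0], [0, 0.0019, -0.0024, 0, 0]]]}}

```text
time_s: 11.98
ee_pos: [0.5673, 0.038, 0.1686]
ee_rot: [-0.001, 0.673, 0.74, -0.001]
wrist_force: [-6.7, -1.1, -2.4]
width: 0.131
finger_force: 40.0
```

Request:
{"name": "inch_along", "arguments": {"deltas": [[[0, 0, 0, 0, 0], [0, 0, 0, 0, 0], [0, 0, 0, 0, 0], [0, 0, 0, 0, 0], [0, 0, 0, 0, 0], [0, 0, 0, 0, 0]]]}}

```text
time_s: 12.48
ee_pos: [0.5673, 0.0381, 0.1686]
ee_rot: [-0.001, 0.673, 0.74, -0.001]
wrist_force: [-6.9, -0.2, -2.6]
width: 0.125
finger_force: 40.0
```

Run:
```python
from h import *;import cv2
p=np.load('press.npy');s=arm.state();g=np.array(s["ee_pos"])+[0,0,.019];d=g-W(p,[.13,.11,.06])[0]
x=np.cos(p[2])*d[0]+np.sin(p[2])*d[1];print("lid",np.arctan2(d[2],-x)-np.arctan2(.043,.2),np.abs(s["qd"]).max())
t=arm.read_camera('top')[160:296,196:400,::-1];cv2.imwrite('pics/f.png',cv2.resize(t,(800,533),interpolation=cv2.INTER_CUBIC))
```

```text
lid 0.45979300327988576 0.0017603389057501396
```

View pics/f.png

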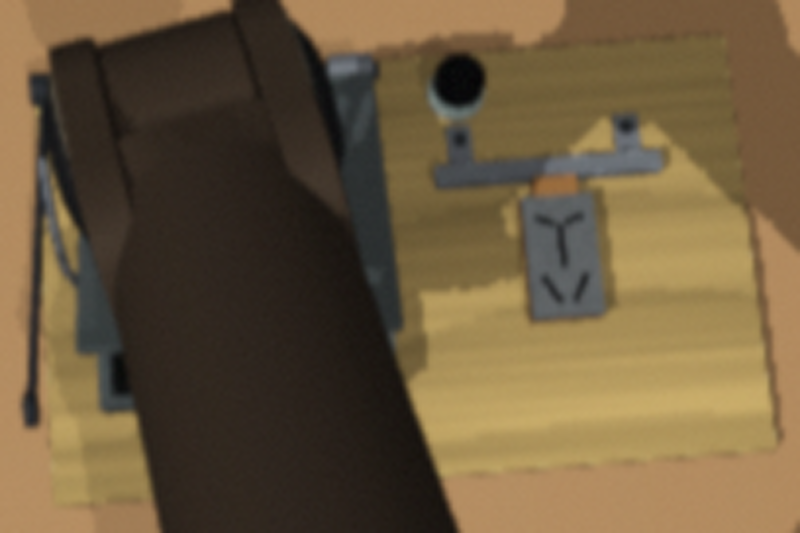

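The block is still square at the bar, the arm tip at (30,412) hasn't moved, and the lid is steady at about 0.46 rad. Handing in.

```bash
python3 -c "
from plant import arm
print(arm.sign_off())"
```

```text
the job is handed in; nothing more can be done
None
```

I handed the job in at about 12.5 s: the block's tab end is against the stop bar and let go, and the gripper is holding the lid steady at about 0.46 rad, level with the unmoved setting arm to within about 0.02 rad by my camera and arm readings; the judge's result was not shown.

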